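Set the glue press with its coarse and fine knobs

ROBOT

A 6-joint arm with a two-finger parallel gripper is mounted at the origin on the work surface. World frame = base frame: x ahead of the robot, y to its left, z up, the work surface at z = 0. Lengths are in m, angles in rad, forces in N, time in s.
With the tool pointing down it reaches from about 0.3 to 0.875 m from the base axis. Payload 6.4 kg.
Tool frame: the origin (TCP) lies between the finger pads; the fingertips stand 14 mm ahead of it and the grasp point (between the pads) lies 5 mm behind it; x points along the fingers, z is the direction in which the jaws open and shut, and the axes are right-handed (so a half turn about x gives the same grasp; the last joint's range is limited). The gripper opens to 88 mm and grips with 3 to 60 N. Pads are 18 mm wide; open, the fingers measure 123 mm over their backs; the gripper's body (75 mm by 187 mm) begins 45 mm behind the grasp point.
Start: joints at [-1.442, 0.181, 1.607, -0, 1.354, -0.206], TCP at [0.189, -0.543, 0.253] pointing down, gripper open.
Joint ranges: [-2.99, 2.99], [-0.89, 2.07], [0.3, 2.58], [-1.14, 4.28], [0, 2.63], [-3.12, 3.12]. Speed limits (rad/s): [2.57, 2.57, 3.01, 3.14, 3.14, 3.14].

INTERFACE

Orientations are given as a unit quaternion [w, x, y, z].
In Python, from rig import r, viewer gives the robot as it stands. The module is installed in compiled form; this text tells all that it offers.
- The arm moves only by the tool drive_tool, never from a script. Its argument "steps" is a list of rows, each a list of 5 numbers: the shift along the tool's x, y, z each as a share of 250 mm, from -1 to 1, then the turn about the tool's x as a share of 180 degrees, from -1 to 1, then the closure, from 0 (fully open) to 1 (shut). A call has 1 to 20 rows; each row is the pose to reach, as a shift and turn from the pose commanded when the call began, along the tool's axes at that moment, turning the shorter way round; what a row does not reach only later rows make up. A row lasts 1/12 s, in which the tool goes at most 41.7 mm and 7.16 degrees, less where a joint would pass 70% of its speed; a pose out of reach is approached as far as the arm can. A call with a number of a shift or a turn outside -1 to 1 is refused whole. A call with a gripper value outside its range is refused whole. The fingers move at their own pace and stop on an object; "newtons" is the grip in N (left out, the last holds). Time passes only in rows, so rows that repeat a pose let the fingers close. It gives the time, the measured TCP pose, the force and the opening at its end, in the units of the state.
- r.observe(): the state, without advancing time (a new reading comes with each control period).
- viewer.get_image(name): name is "scene" or "top"; returns (picture, depth): 400x640x3 uint8, red, green, blue; 400x640 float32, m along the optical axis (not along the pixel's ray), 0 where there is no reading.
- viewer.calibration(name): a dict with "mtx" (3x3 intrinsics, pixels), "R" (3x3) and "t" (3): a world point X has camera coordinates R X + t. Camera axes: x right, y down, z forward; pixel columns grow to the right and rows downward; lengths in m; the calibration is good to about 2 mm. A picture is of the moment at which its call begins. calibration takes no time and is no camera call.
- r.hand_in(): hands the job in, once; it reports no verdict.
The state is a dict: "time": time; "q": joint angles; "joint_vel": joint speeds; "effort": joint torques, N m; "tcp_pos": TCP position; "tcp_rot": TCP orientation; "contact_force": force on the tool from outside, world axes, zero at the start; "torque": the same for the moment, N m; "grip_width": finger opening in m.
Only numpy, scipy, OpenCV 4.12 (cv2) and the standard library are available. Lean on these libraries where they do the work, as an engineer would, in place of code of your own. Each camera call takes 0.05 s, during which the arm holds its last target. There are 200 camera calls.

TASK

The glued wooden block is waiting in the bench press. Turn the big lower knob clockwise until the pad just comes to bear on the block, leaving the small knob backed out (the dial pointer stirs off its zero but stays well short of the first long mark), then turn the small upper knob until the pointer rests between the two long marks. Never let the pointer run far past the second long mark, do not disturb the other things on the bench, and let go of the press.

Things in the scene. Friction and masses are not known exactly. Their poses are not given: they have to be found in the camera images.
- press: blue C-frame bench press, bolted down. Base 280 x 130 x 30 mm; origin on the bench, straight below the common vertical axis of the two knobs and the pad. +x points from that axis to the round dial on the base, -x to the column; z up. The head slides on the column and carries pad and knobs: turning the coarse knob lowers the whole head, knobs and pad together. The head's top is 180 mm above the bench when the coarse knob is at 0.
- coarse_grip (a point): on the knob axis at the height to grip the coarse knob: 35 mm above the head's top, 215 mm above the bench at coarse angle 0 and 6 mm lower per rad, as the head sinks. The coarse knob is a black ribbed disc, 60 mm across, from 18 mm below to 7 mm above this point, on a 24 mm neck; the head lies 35 mm below this point.
- fine_grip (a point): on the same axis at the height to grip the fine knob, 31 mm above coarse_grip. The fine knob is a bare aluminium ribbed cylinder, 26 mm across, from 22 mm below to 4 mm above this point; the coarse knob's top lies 24 mm below this point. The fine knob sinks with the head but does not turn with the coarse knob, and turning it does not move the head.
- coarse (a joint): angle of the coarse knob (rad, 0 to 5.2), grows clockwise seen from above. It lowers the head, with both knobs and the pad, by 6 mm per rad (about 60 N per rad once the pad bears on the block). Starts at 0 to 0.3; friction about 0.22 N m, plus 0.006 N m per newton of load; stays where it is left. The pad may need anything from 0.4 to 2.1 rad to meet the block.
- fine (a joint): angle of the fine knob (rad, 0 to 6.2), grows clockwise seen from above. It lowers the same pad by 1.2 mm per rad (about 10 to 12 N per rad once the pad bears). Starts fully backed out, at 0 to 0.12; friction about 0.06 N m, plus 0.0012 N m per newton; stays where it is left.
- pad: steel pressure pad, 42 mm across and 6 mm thick, under the head, with a hard black foot, 38 mm across, on a short brass stud under it; origin at the centre of the underside of the steel, z up. The foot's face stands 6 to 13 mm below this origin, screwed out differently each time and locked there, so the height at which the pad meets the block cannot be told beforehand.
- work: the glued block of two wood halves, 70 x 50 x 36 mm, lying loose on the sprung press table below the pad; origin at the centre of its underside. It lies with its underside 62 mm above the bench, on a table that sinks 0.1 mm per newton of load.
- dial_center (a point): centre of the white load dial (62 mm across, face up, 43 mm above the bench), pivot of its pointer, at the pointer's height.
- pointer_tip (a point): tip of the black pointer, 26 mm from the dial's centre. The pointer turns clockwise seen from above by 0.08 rad per newton of load on the block, from zero load at its zero point; the two long marks on the rim stand at 18 and 24 N.
- dial_zero (a point): point on the dial, 26 mm from its centre, where the pointer tip stands at no load (to the press's -y side).
- dial_target (a point): point on the dial, 26 mm from its centre, midway between the two long marks: 21 N, 1.68 rad clockwise from zero.
- bin: bystander: open blue screw bin, 100 x 130 x 60 mm; origin at the centre of its underside.
- driver: bystander: screwdriver lying on the bench; origin under its middle.
- glue: bystander: glue bottle, 56 mm across, 160 mm tall; origin at the centre of its underside.
- offcut: bystander: dark wood offcut, 90 x 45 x 36 mm; origin at the centre of its underside.
Things that resemble listed ones, but are neither listed nor needed, are in the scene too. What is shaped like the work but orange or pink is not meant.

How it is judged:
On the way, in this order (a step that is already met when the one before it is completed fails the run):
1. the coarse knob alone has brought the pad to bear lightly on the block (1.5 to 12 N), the fine knob still backed out (below 0.25 rad) (contact force between pad and work between 1.5 and 12 N and value of joint fine below 0.25 rad), for 0.2 s.
2. the fine knob has been turned (past 0.6 rad) and the load stands between the long marks (contact force between pad and work between 17 and 25 N and value of joint fine above 0.6 rad), for 0.2 s.
At the end, for the whole second after the job is handed in: the pad presses the block with 17 to 25 N (pointer between the long marks at 18 and 24 N, 1 N of grace), reached with the fine knob; the block is still under the pad (within 15 mm); the press is let go (contact force between pad and work between 17 and 25 N and contact force between the fingers and press below 0.1 N and horizontal distance between work and press below 0.015 m); the robot touches nothing.
It fails at once if the block is overloaded: more than 32 N between pad and block (contact force between pad and work above 32 N).
It fails at once if the bin is moved by more than 20 mm (distance of bin from where it was at the start of the episode above 0.02 m).
It fails at once if the driver is moved by more than 20 mm (distance of driver from where it was at the start of the episode above 0.02 m).
It fails at once if the glue is moved by more than 20 mm (distance of glue from where it was at the start of the episode above 0.02 m).
It fails at once if the offcut is moved by more than 20 mm (distance of offcut from where it was at the start of the episode above 0.02 m).
It also fails if it takes over 72 s, if anything falls off the work surface, if the arm or the gripper's body presses on something with over 40 N, if the wrist force passes 120 N, or if a joint passes its speed limit or range.

## Working session

There is one attempt and no reset: what is moved stays moved. The work goes in short steps, Python scripts to look and compute and a tool call to move; the robot and the scene stay as the last step left them, time stands still between calls to the robot, and variables do not carry over. Pictures are saved under pics/ and viewed, about 8 in all and at most 12, crops included, and the job is handed in when it is done.

Besides the shell and the picture viewer there is one more tool, called after "Request:" as name(argument=value, ...), one argument or row to a line, values as JSON. drive_tool: Moves the arm, as the interface text tells. Shift numbers are shares of 250 mm and turn numbers shares of 180 degrees, none past 1 either way. Its arguments: {"type":"object","properties":{"steps":{"type":"array"},"newtons":{"type":"number"}},"required":["steps"]}

```bash
mkdir -p pics; cat > h.py <<'E'
import numpy as np, cv2
from rig import r, viewer
def cam(n):
    c=viewer.calibration(n); return np.array(c["mtx"]),np.array(c["R"]),np.array(c["t"]).ravel()
def proj(n,X):
    K,R,t=cam(n); p=K@(R@np.array(X)+t); return p[:2]/p[2]
def ray(n,uv):
    K,R,t=cam(n); return -R.T@t, R.T@np.linalg.inv(K)@np.array([uv[0],uv[1],1.])
def plane(n,uv,z):
    o,d=ray(n,uv); return o+d*(z-o[2])/d[2]
def tri(n1,p1,n2,p2):
    o1,d1=ray(n1,p1);o2,d2=ray(n2,p2)
    s=np.linalg.lstsq(np.c_[d1,-d2],o2-o1,rcond=None)[0]
    a,b=o1+d1*s[0],o2+d2*s[1]; return (a+b)/2,np.linalg.norm(a-b)
def grab(n,f=None):
    im,d=viewer.get_image(n); bgr=im[:,:,::-1].copy()
    if f: cv2.imwrite(f,bgr)
    return bgr,d
E
python3 - <<'E'
from h import *
for n in("scene","top"):
    b,d=grab(n,f"pics/{n}0.png"); np.savez(f"{n}0.npz",b=b,d=d)
    K,R,t=cam(n); print(n,K[0,0],(-R.T@t).round(3),(d>0).mean())
print(r.observe())
E
```

```text
scene 502.72503493161526 [ 1.515 -0.582  1.141] 0.98000390625
top 485.5912701849228 [ 0.383 -0.007  1.482] 0.99569140625
{'time': 0.1, 'q': array([-1.44231578e+00,  1.81482461e-01,  1.60787073e+00, -3.78393256e-05,
        1.35384298e+00, -2.06305760e-01]), 'joint_vel': array([ 0.00083445, -0.00119809, -0.00249045, -0.00102632,  0.00118982,
        0.0006013 ]), 'effort': array([ 5.47024010e-04, -4.34819162e+01, -3.42695010e+01,  7.04707392e-02,
        3.40628356e-02, -3.64577454e-05]), 'tcp_pos': array([ 0.1888687 , -0.54260842,  0.25190942]), 'tcp_rot': array([ 0.5759244 ,  0.41010979,  0.57671354, -0.40929518]), 'contact_force': array([0.14618302, 0.06020411, 0.24753329]), 'torque': array([ 0.02146956, -0.01221576,  0.03412046]), 'grip_width': 0.08811150325135099}
```

View pics/scene0.png

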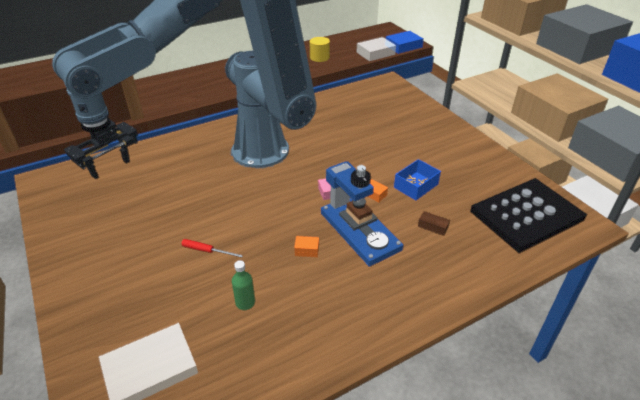

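View pics/top0.png

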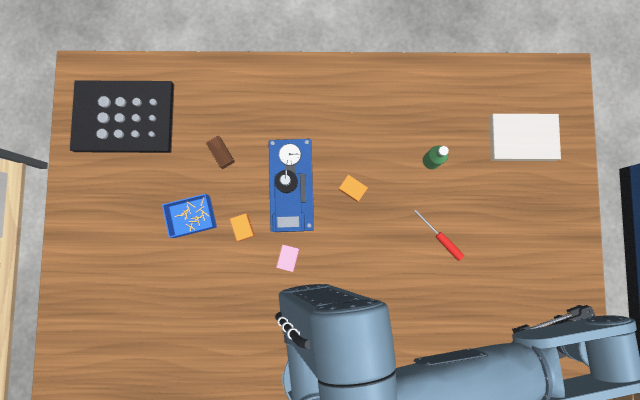

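The press is at scene (360,210) and top (290,185). The block lookalikes are orange at scene (307,246) and (378,190), and pink at (325,187). There are no other knobs on the bench; the discs in the black tray aren't on a press. Next is a close crop of the press.

```bash
python3 - <<'E'
from h import *
s=np.load("scene0.npz");t=np.load("top0.npz")
a=cv2.resize(s['b'][155:265,315:405],None,fx=4.4,fy=4.4,interpolation=cv2.INTER_CUBIC)
b=cv2.resize(t['b'][135:235,260:320],None,fx=4.84,fy=4.84,interpolation=cv2.INTER_CUBIC)
b=cv2.resize(b,(b.shape[1],a.shape[0]))
print(a.shape,b.shape)
cv2.imwrite("pics/crop0.png",np.hstack([a,b]))
# dial by white masks
for n,z,box in(("scene",s,(225,255,360,395)),("top",t,(140,170,275,305))):
    y0,y1,x0,x1=box; hsv=cv2.cvtColor(z['b'],cv2.COLOR_BGR2HSV)
    m=np.zeros(hsv.shape[:2],np.uint8); m[y0:y1,x0:x1]=cv2.inRange(hsv[y0:y1,x0:x1],(0,0,150),(180,60,255))
    c=max(cv2.findContours(m,0,2)[0],key=cv2.contourArea); e=cv2.fitEllipse(cv2.convexHull(c)); print(n,e,plane(n,e[0],.043).round(4))
E
```

```text
(484, 396, 3) (484, 290, 3)
scene ((377.230712890625, 239.0852508544922), (14.69092082977295, 21.17835807800293), 97.5872573852539) [0.6566 0.0998 0.043 ]
top ((289.35260009765625, 153.93902587890625), (20.861469268798828, 21.51439666748047), 81.47966003417969) [0.6589 0.0964 0.043 ]
```

View pics/crop0.png

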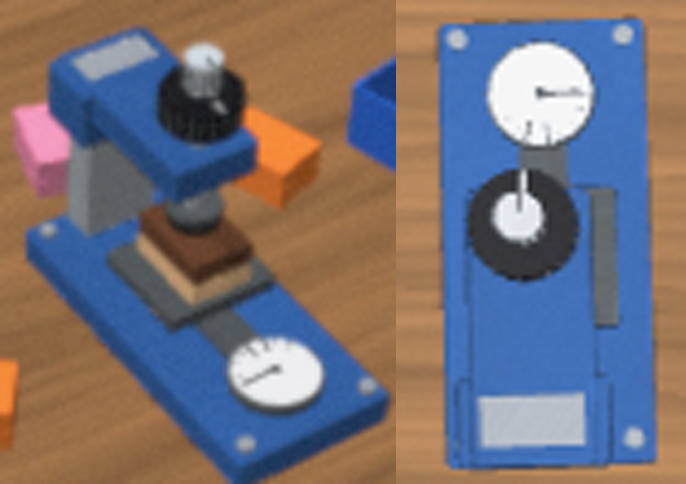

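```bash
python3 - <<'E'
from h import *
s=np.load("scene0.npz");t=np.load("top0.npz")
def blob(im,box,lo,hi):
    y0,y1,x0,x1=box; hsv=cv2.cvtColor(im,cv2.COLOR_BGR2HSV)
    m=np.zeros(hsv.shape[:2],np.uint8); m[y0:y1,x0:x1]=cv2.inRange(hsv[y0:y1,x0:x1],lo,hi)
    c=max(cv2.findContours(m,0,2)[0],key=cv2.contourArea); h=cv2.convexHull(c); return cv2.fitEllipse(h),h,c
e,h,_=blob(t['b'],(165,200,270,305),(0,0,0),(180,110,75)); print("coarse top",e)
for z in(.200,.222): print(z,plane("top",e[0],z).round(4))
e1,_,_=blob(t['b'],(174,190,279,292),(0,0,120),(180,90,255)); print("fine top",e1)
e2,h2,_=blob(s['b'],(160,175,352,370),(0,0,150),(180,60,255)); print("fine scene",e2,h2.min(0),h2.max(0))
e3,h3,_=blob(s['b'],(160,190,345,375),(0,0,0),(180,110,75)); print("coarse scene",e3,h3.min(0),h3.max(0))
print("tri",tri("top",e1[0],"scene",e2[0]))
for z in(.24,.246,.25): print(z,plane("top",e1[0],z).round(4))
# depth points of knob
K,R,T=cam("top")
D=t['d']; v,u=np.mgrid[172:192,278:296]; zz=D[172:192,278:296]
P=np.stack([(u-K[0,2])*zz/K[0,0],(v-K[1,2])*zz/K[1,1],zz],-1).reshape(-1,3); W=(P-T)@R
f=W[W[:,2]>.232]; print("depth fine",len(f),f.min(0),f.max(0),f.mean(0), np.percentile(f[:,2],50))
c=W[(W[:,2]>.2)&(W[:,2]<.228)]; print("coarse",len(c),np.median(c[:,2]),(c.min(0)+c.max(0))/2,c.max(0)-c.min(0))
# base orientation
eb,_,cb=blob(t['b'],(130,240,260,320),(100,120,60),(130,255,255))
q=cv2.boxPoints(cv2.minAreaRect(cb)); print([plane("top",p,.03).round(3) for p in q])
E
```

```text
coarse top ((285.7425537109375, 180.98582458496094), (21.64531135559082, 22.56802749633789), 173.5595703125)
0.2 [0.5556 0.0938 0.2   ]
0.222 [0.5527 0.0921 0.222 ]
fine top ((284.8659362792969, 179.35958862304688), (9.997126579284668, 11.012495994567871), 148.63809204101562)
fine scene ((360.63409423828125, 167.46910095214844), (5.5559186935424805, 8.855616569519043), 84.69983673095703) [[357 165]] [[365 170]]
coarse scene ((360.22235107421875, 177.8457489013672), (17.94113540649414, 19.572345733642578), 81.68869018554688) [[351 171]] [[369 187]]
tri (array([0.55327694, 0.09273886, 0.25148577]), np.float64(0.0015879504743064703))
0.24 [0.5545 0.093  0.24  ]
0.246 [0.5536 0.0925 0.246 ]
0.25 [0.5531 0.0922 0.25  ]
depth fine 87 [0.54135552 0.0796363  0.23582532] [0.56480849 0.10504242 0.25519404] [0.55303302 0.09181834 0.24806622] 0.24816530217390928
coarse 255 0.22084542899386195 [0.55155492 0.09029396 0.21406866] [0.05130788 0.04517657 0.02664403]
[array([0.706, 0.161, 0.03 ]), array([0.709, 0.032, 0.03 ]), array([0.43 , 0.025, 0.03 ]), array([0.427, 0.151, 0.03 ])]
```

Press axis is about (0.553, 0.092), yaw about 0.035. The fine knob top triangulates to 0.251 m (0.250 expected), and the pointer is at zero. Now working out the tool axes for the approach.

```bash
cat >> h.py <<'E'
from scipy.spatial.transform import Rotation
def to(target):
    o=r.observe(); w,x,y,z=o["tcp_rot"]; M=Rotation.from_quat([x,y,z,w]).as_matrix()
    print("t",round(o["time"],2),"tcp",o["tcp_pos"].round(4),"q",o["q"].round(3)); print(M.round(3))
    print("shift shares",(M.T@(np.array(target)-o["tcp_pos"])/.25).round(4))
E
python3 -c "
from h import *
to([.553,.092,.31])"
```

```text
t 0.1 tcp [ 0.1889 -0.5426  0.2519] q [-1.442  0.181  1.608 -0.     1.354 -0.206]
[[-0.     0.944  0.329]
 [ 0.002  0.329 -0.944]
 [-1.     0.    -0.002]]
shift shares [-0.2287  2.2098 -1.9193]
```

Request:
drive_tool(
  steps=[
    [-0.24,0.05,0,0,0],
    [-0.24,0.15,-0.1,0,0],
    [-0.24,1,-0.87,0,0],
    [-0.24,1,-0.87,0,0],
    [-0.24,1,-0.87,0,0],
    [-0.24,1,-0.87,0,0],
    [-0.24,1,-0.87,0,0],
    [-0.24,1,-0.87,0,0],
    [-0.24,1,-0.87,0,0],
    [-0.24,1,-0.87,0,0],
  ],
  newtons=30,
)

```text
time: 0.93
tcp_pos: [0.3557, -0.2502, 0.3126]
tcp_rot: [0.577, 0.409, 0.578, -0.407]
contact_force: [0.8, 0.2, 0.4]
grip_width: 0.088
```

Request:
drive_tool(
  steps=[
    [0,1,-0.87,0,0],
    [0,1,-0.87,0,0],
    [0,1,-0.87,0,0],
    [0,1,-0.87,0,0],
    [0,1,-0.87,0,0],
    [0,1,-0.87,0,0],
    [0,1,-0.87,0,0],
    [0,1,-0.87,0,0],
    [0,1,-0.87,0,0],
  ],
)

```text
time: 1.68
tcp_pos: [0.5201, 0.037, 0.3121]
tcp_rot: [0.577, 0.409, 0.578, -0.407]
contact_force: [-0.4, -0.6, -0.1]
grip_width: 0.0883
```

Request:
drive_tool(
  steps=[
    [0,0.2,-0.18,-0.79,0],
    [0,0.2,-0.18,-0.79,0],
    [0,0.2,-0.18,-0.79,0],
    [0,0.2,-0.18,-0.79,0],
    [0,0.2,-0.18,-0.79,0],
    [0,0.2,-0.18,-0.79,0],
    [0,0.2,-0.18,-0.79,0],
    [0,0.2,-0.18,-0.79,0],
    [0,0.2,-0.18,-0.79,0],
    [0,0.2,-0.18,-0.79,0],
    [0,0.2,-0.18,-0.79,0],
    [0,0.2,-0.18,-0.79,0],
    [0,0.2,-0.18,-0.79,0],
    [0,0.2,-0.18,-0.79,0],
    [0,0.2,-0.18,-0.79,0],
    [0,0.2,-0.18,-0.79,0],
    [0,0.2,-0.18,-0.79,0],
    [0,0.2,-0.18,-0.79,0],
    [0,0.2,-0.18,-0.79,0],
    [0,0.2,-0.18,-0.79,0],
  ],
)

```text
time: 3.35
tcp_pos: [0.5507, 0.0899, 0.3122]
tcp_rot: [0.573, -0.414, 0.573, 0.414]
contact_force: [0.6, -0.1, 0.2]
grip_width: 0.0882
```

```bash
python3 -c "
from h import *
to([.553,.092,.210]); print(r.observe()['contact_force'].round(2), r.observe()['torque'].round(3))"
```

```text
t 3.35 tcp [0.5507 0.0899 0.3122] q [-0.051  0.099  1.579 -0.     1.465 -1.302]
[[-0.001 -0.949  0.314]
 [-0.     0.314  0.949]
 [-1.     0.001 -0.001]]
shift shares [ 0.4087 -0.0065  0.011 ]
[ 0.55 -0.09  0.23] [ 0.077 -0.197 -0.   ]
```

Request:
drive_tool(
  steps=[
    [0,-0.0065,0.011,0,0],
    [0.1,-0.0065,0.011,0,0],
    [0.2,-0.0065,0.011,0,0],
    [0.3,-0.0065,0.011,0,0],
    [0.36,-0.0065,0.011,0,0],
    [0.41,-0.0065,0.011,0,0],
    [0.41,-0.0065,0.011,0,0],
  ],
)

```text
time: 3.93
tcp_pos: [0.5517, 0.0927, 0.2071]
tcp_rot: [0.573, -0.411, 0.576, 0.413]
contact_force: [-0.5, 0.7, 0.4]
grip_width: 0.0879
```

Request:
drive_tool(
  steps=[
    [0,0,0,0,0.15],
    [0,0,0,0,0.3],
    [0,0,0,0,0.5],
    [0,0,0,0,0.5],
    [0,0,0,0,0.5],
    [0,0,0,0,0.5],
    [0,0,0,0,0.5],
  ],
  newtons=30,
)

```text
time: 4.52
tcp_pos: [0.5544, 0.0945, 0.2116]
tcp_rot: [0.576, -0.413, 0.573, 0.412]
contact_force: [2.8, 6.6, 0.2]
grip_width: 0.0595
```

```bash
cat >> h.py <<'E'
def look(f,save=True):
    a,_=grab("scene"); c=a[155:265,315:405]; c=cv2.resize(c,None,fx=4.4,fy=4.4,interpolation=cv2.INTER_CUBIC)
    d=cv2.resize(a[228:251,364:391],None,fx=20,fy=20,interpolation=cv2.INTER_CUBIC)[:460]
    d=cv2.resize(d,(int(d.shape[1]*484/d.shape[0]),484)); 
    h=np.hstack([c,d])[:, :800] if False else cv2.resize(np.hstack([c,d]),None,fx=.8,fy=.8)
    cv2.imwrite(f,h)
def dial(n="scene"):
    # pointer angle: darkness along rays of the dial plane, relative to zero (press -y), clockwise
    a,_=grab(n); g=cv2.cvtColor(a,cv2.COLOR_BGR2GRAY).astype(np.float32)
    C={"scene":np.array([.6566,.0998,.043]),"top":np.array([.6589,.0964,.043])}[n]; yaw=.035
    th=np.arange(-.5,2.9,.02); rr=np.arange(.008,.0205,.0015); res=[]
    for t in th:
        al=yaw-np.pi/2-t
        p=np.array([proj(n,C+k*np.array([np.cos(al),np.sin(al),0])) for k in rr],np.float32)
        res.append(cv2.remap(g,p[None,:,0],p[None,:,1],cv2.INTER_LINEAR).mean())
    res=np.array(res); i=res.argmin(); w=np.clip(np.percentile(res,60)-15-res,0,None)*(abs(th-th[i])<.5)
    ang=(w*th).sum()/w.sum() if w.sum()>0 else np.nan
    print(n,"pointer",round(ang,3),"N",round(ang/.08,2),"min/med",res.min().round(),np.median(res).round()); return ang
def st():
    o=r.observe(); print("t",round(o["time"],2),"tcp",o["tcp_pos"].round(4),"F",o["contact_force"].round(2),"T",o["torque"].round(3),"w",round(o["grip_width"],4),"q6",round(o["q"][5],3))
E
python3 -c "
from h import *
st(); dial(); dial('top'); look('pics/l1.png')"
```

```text
t 4.52 tcp [0.5544 0.0945 0.2116] F [2.78 6.65 0.17] T [ 0.857 -0.58  -0.128] w 0.0595 q6 -1.29
scene pointer 0.186 N 2.33 min/med 178.0 231.0
top pointer -0.212 N -2.65 min/med 131.0 163.0
```

View pics/l1.png

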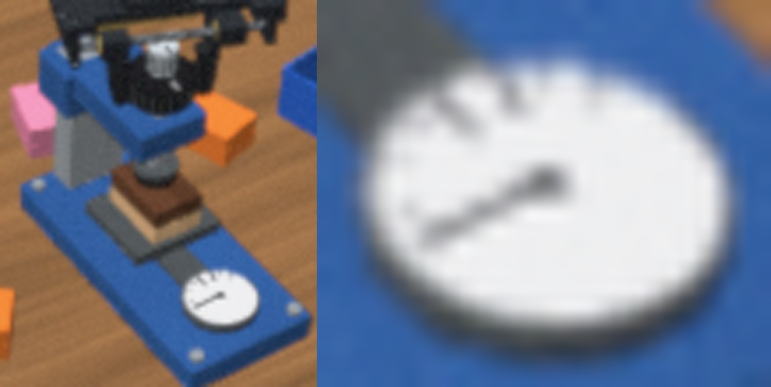

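The coarse knob is gripped: opening is 59.5 mm, and the crop shows the fingers on the black disc. The pointer sits at zero, with its pivot near scene (377.2, 238.4). Next I turn in small steps and watch the dial.

```bash
python3 - <<'E'
from h import *
c=plane("scene",(377.2,238.35),.043); t=plane("scene",(369.95,241.8),.043); v=t-c
print(c.round(4),np.linalg.norm(v),.035-np.pi/2-np.arctan2(v[1],v[0]))
s=open("h.py").read().replace("[.6566,.0998,.043]",str([round(float(x),4) for x in c])); open("h.py","w").write(s)
E
python3 -c "
from h import *
dial();dial()"
```

```text
[0.654  0.1015 0.043 ] 0.027510345884692155 -0.013932770950648932
scene pointer 0.008 N 0.1 min/med 177.0 231.0
scene pointer 0.005 N 0.06 min/med 177.0 231.0
```

Request:
drive_tool(
  steps=[
    [0.0017,0,0,0.0225,0.5],
    [0.0034,0,0,0.045,0.5],
    [0.0034,0,0,0.045,0.5],
    [0.0034,0,0,0.045,0.5],
  ],
)

```text
time: 5.1
tcp_pos: [0.5543, 0.0944, 0.2107]
tcp_rot: [0.604, -0.371, 0.601, 0.371]
contact_force: [3.1, 6.6, 0.8]
grip_width: 0.0593
```

```bash
python3 -c "
from h import *
dial();st()"
```

```text
scene pointer 0.007 N 0.09 min/med 176.0 231.0
t 5.15 tcp [0.5543 0.0944 0.2107] F [3.29 5.15 0.02] T [ 0.764 -0.506 -0.257] w 0.0594 q6 -1.149
```

Request:
drive_tool(
  steps=[
    [0.0017,0,0,0.0225,0.5],
    [0.0034,0,0,0.045,0.5],
    [0.0034,0,0,0.045,0.5],
    [0.0034,0,0,0.045,0.5],
  ],
)

```text
time: 5.48
tcp_pos: [0.5543, 0.0943, 0.2098]
tcp_rot: [0.628, -0.327, 0.625, 0.327]
contact_force: [2.6, 5.5, 1.2]
grip_width: 0.0595
```

```bash
python3 -c "
from h import *
dial();st()"
```

```text
scene pointer 0.006 N 0.07 min/med 177.0 231.0
t 5.53 tcp [0.5543 0.0943 0.2099] F [3.38 5.14 0.52] T [ 0.694 -0.462 -0.305] w 0.0594 q6 -1.007
```

Request:
drive_tool(
  steps=[
    [0.0017,0,0,0.0225,0.5],
    [0.0034,0,0,0.045,0.5],
    [0.0034,0,0,0.045,0.5],
    [0.0034,0,0,0.045,0.5],
  ],
)

```text
time: 5.87
tcp_pos: [0.5542, 0.0942, 0.209]
tcp_rot: [0.65, -0.282, 0.647, 0.282]
contact_force: [2.4, 5.2, 0.3]
grip_width: 0.0596
```

```bash
python3 -c "
from h import *
dial();st()"
```

```text
scene pointer 0.008 N 0.1 min/med 176.0 231.0
t 5.92 tcp [0.5542 0.0942 0.209 ] F [2.74 3.6  0.65] T [ 0.61  -0.405 -0.286] w 0.0599 q6 -0.866
```

Request:
drive_tool(
  steps=[
    [0.0017,0,0,0.0225,0.5],
    [0.0034,0,0,0.045,0.5],
    [0.0034,0,0,0.045,0.5],
    [0.0034,0,0,0.045,0.5],
  ],
)

```text
time: 6.25
tcp_pos: [0.5541, 0.0941, 0.2081]
tcp_rot: [0.668, -0.236, 0.665, 0.236]
contact_force: [1.8, 4.5, 1.7]
grip_width: 0.0594
```

```bash
python3 -c "
from h import *
dial();st()"
```

```text
scene pointer 0.007 N 0.08 min/med 176.0 231.0
t 6.3 tcp [0.5541 0.0941 0.2081] F [2.05 5.31 1.12] T [ 0.645 -0.319 -0.304] w 0.0594 q6 -0.726
```

Request:
drive_tool(
  steps=[
    [0.0017,0,0,0.0225,0.5],
    [0.0034,0,0,0.045,0.5],
    [0.0034,0,0,0.045,0.5],
    [0.0034,0,0,0.045,0.5],
  ],
)

```text
time: 6.63
tcp_pos: [0.554, 0.094, 0.2073]
tcp_rot: [0.683, -0.188, 0.68, 0.189]
contact_force: [1.1, 5.3, 2.3]
grip_width: 0.0597
```

```bash
python3 -c "
from h import *
dial();st()"
```

```text
scene pointer 0.007 N 0.09 min/med 177.0 231.0
t 6.68 tcp [0.554  0.094  0.2073] F [1.86 3.97 3.08] T [ 0.727 -0.295 -0.274] w 0.0595 q6 -0.585
```

Request:
drive_tool(
  steps=[
    [0.0017,0,0,0.0225,0.5],
    [0.0034,0,0,0.045,0.5],
    [0.0034,0,0,0.045,0.5],
    [0.0034,0,0,0.045,0.5],
  ],
)

```text
time: 7.02
tcp_pos: [0.5539, 0.094, 0.2064]
tcp_rot: [0.694, -0.14, 0.692, 0.141]
contact_force: [1.4, 5.7, 3.5]
grip_width: 0.0596
```

```bash
python3 -c "
from h import *
dial();st()"
```

```text
scene pointer 0.009 N 0.11 min/med 177.0 231.0
t 7.07 tcp [0.5539 0.094  0.2064] F [1.69 5.42 4.53] T [ 0.768 -0.148 -0.303] w 0.0598 q6 -0.445
```

Request:
drive_tool(
  steps=[
    [0.0017,0,0,0.0225,0.5],
    [0.0034,0,0,0.045,0.5],
    [0.0034,0,0,0.045,0.5],
    [0.0034,0,0,0.045,0.5],
  ],
)

```text
time: 7.4
tcp_pos: [0.5538, 0.094, 0.2056]
tcp_rot: [0.702, -0.091, 0.7, 0.092]
contact_force: [0.5, 5.1, 3.7]
grip_width: 0.0597
```

```bash
python3 -c "
from h import *
dial();st()"
```

```text
scene pointer 0.004 N 0.05 min/med 177.0 231.0
t 7.45 tcp [0.5538 0.0939 0.2056] F [0.67 6.29 5.24] T [ 0.778 -0.101 -0.344] w 0.0593 q6 -0.303
```

Request:
drive_tool(
  steps=[
    [0.0015,0,0,0.0225,0.5],
    [0.003,0,0,0.045,0.5],
    [0.003,0,0,0.045,0.5],
    [0.003,0,0,0.045,0.5],
  ],
)

```text
time: 7.78
tcp_pos: [0.5537, 0.0939, 0.2047]
tcp_rot: [0.707, -0.041, 0.705, 0.042]
contact_force: [0.3, 6.2, 4.5]
grip_width: 0.0594
```

```bash
python3 -c "
from h import *
dial();st();look('pics/l2.png')"
```

```text
scene pointer 0.53 N 6.62 min/med 164.0 226.0
t 7.83 tcp [0.5537 0.0939 0.2047] F [0.07 4.88 4.22] T [ 0.813 -0.028 -0.247] w 0.0593 q6 -0.162
```

View pics/l2.png

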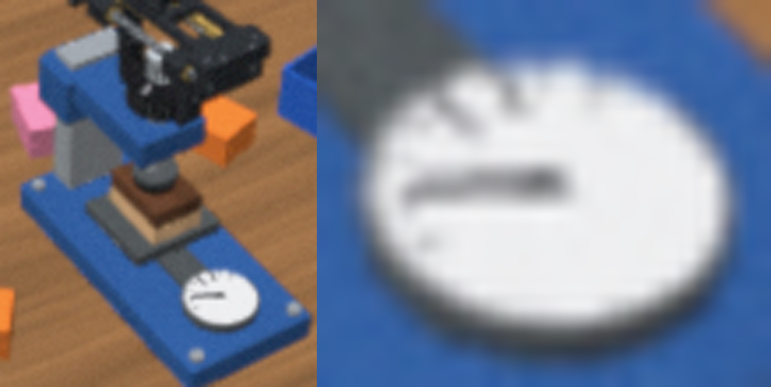

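The pointer has stirred to about 6.6 N, well short of the first long mark, and the pad sits on the block. I'll hold for a moment, then open.

Request:
drive_tool(
  steps=[
    [0,0,0,0,0.5],
    [0,0,0,0,0.5],
    [0,0,0,0,0.5],
    [0,0,0,0,0.35],
    [0,0,0,0,0.2],
    [0,0,0,0,0],
    [0,0,0,0,0],
    [0,0,0,0,0],
  ],
)

```text
time: 8.55
tcp_pos: [0.553, 0.0927, 0.2033]
tcp_rot: [0.706, -0.041, 0.706, 0.041]
contact_force: [-0.8, -0.9, 0.7]
grip_width: 0.084
```

```bash
python3 -c "
from h import *
dial();st();to([.553,.094,.234])"
```

```text
scene pointer 0.519 N 6.49 min/med 168.0 227.0
t 8.6 tcp [0.553  0.0928 0.2033] F [-0.04 -0.01  0.17] T [-0.042 -0.089 -0.012] w 0.0869 q6 -0.16
t 8.6 tcp [0.553  0.0928 0.2033] q [-0.045  0.199  1.691 -0.     1.253 -0.16 ]
[[-0.    -0.115  0.993]
 [-0.     0.993  0.115]
 [-1.    -0.    -0.001]]
shift shares [-0.1227  0.0049  0.0006]
```

Request:
drive_tool(
  steps=[
    [-0.06,0.006,0.003,0,0],
    [-0.123,0.006,0.003,0,0],
    [-0.123,0.006,0.003,0,0],
    [-0.123,0.006,0.003,0,0.3],
    [-0.123,0.006,0.003,0,0.55],
    [-0.123,0.006,0.003,0,0.7],
    [-0.123,0.006,0.003,0,0.85],
    [-0.123,0.006,0.003,0,0.85],
    [-0.123,0.006,0.003,0,0.85],
    [-0.123,0.006,0.003,0,0.85],
  ],
  newtons=20,
)

```text
time: 9.43
tcp_pos: [0.5536, 0.0946, 0.234]
tcp_rot: [0.706, -0.041, 0.706, 0.041]
contact_force: [-0.3, -0.4, 0.2]
grip_width: 0.0431
```

```bash
python3 -c "
from h import *
dial();st();look('pics/l3.png')"
```

```text
scene pointer 0.518 N 6.47 min/med 168.0 227.0
t 9.48 tcp [0.5536 0.0947 0.2341] F [0.31 0.35 0.74] T [-0.03 -0.12  0.01] w 0.0395 q6 -0.157
```

View pics/l3.png

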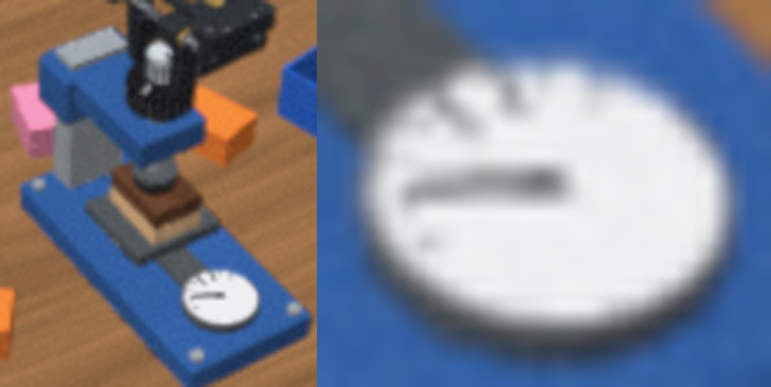

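Released and unchanged at 6.5 N, with the fingers closing around the aluminium knob. I'll finish the close.

Request:
drive_tool(
  steps=[
    [0,0,0,0,0.85],
    [0,0,0,0,0.85],
    [0,0,0,0,0.85],
    [0,0,0,0,0.85],
    [0,0,0,0,0.85],
  ],
)

```text
time: 9.95
tcp_pos: [0.5536, 0.0947, 0.2343]
tcp_rot: [0.706, -0.041, 0.706, 0.041]
contact_force: [-0.1, 1.0, 0.4]
grip_width: 0.0251
```

```bash
python3 -c "
from h import *
dial();st()"
```

```text
scene pointer 0.518 N 6.48 min/med 167.0 227.0
t 10.0 tcp [0.5536 0.0946 0.2343] F [ 0.   -0.86  0.63] T [-0.019 -0.014  0.003] w 0.026 q6 -0.157
```

Request:
drive_tool(
  steps=[
    [0,0,0,0.037,0.85],
    [0,0,0,0.074,0.85],
    [0,0,0,0.111,0.85],
    [0,0,0,0.148,0.85],
    [0,0,0,0.185,0.85],
    [0,0,0,0.22,0.85],
    [0,0,0,0.22,0.85],
    [0,0,0,0.22,0.85],
  ],
)

```text
time: 10.67
tcp_pos: [0.5535, 0.0947, 0.2343]
tcp_rot: [0.678, 0.2, 0.678, -0.2]
contact_force: [-2.6, -0.1, 0.9]
grip_width: 0.0252
```

```bash
python3 -c "
from h import *
dial();st()"
```

```text
scene pointer 1.182 N 14.78 min/med 147.0 234.0
t 10.72 tcp [0.5535 0.0947 0.2343] F [-2.11  0.27  0.81] T [-0.003  0.347 -0.031] w 0.0257 q6 0.531
```

Request:
drive_tool(
  steps=[
    [0,0,0,0.035,0.85],
    [0,0,0,0.07,0.85],
    [0,0,0,0.105,0.85],
    [0,0,0,0.14,0.85],
    [0,0,0,0.16,0.85],
    [0,0,0,0.16,0.85],
    [0,0,0,0.16,0.85],
    [0,0,0,0.16,0.85],
  ],
)

```text
time: 11.38
tcp_pos: [0.5534, 0.0948, 0.2343]
tcp_rot: [0.607, 0.362, 0.607, -0.362]
contact_force: [-3.5, 0.8, 1.5]
grip_width: 0.0255
```

```bash
python3 -c "
from h import *
dial();st();look('pics/l4.png')"
```

```text
scene pointer 1.611 N 20.13 min/med 145.0 235.0
t 11.43 tcp [0.5534 0.0947 0.2343] F [-4.65  0.51  3.14] T [0.087 0.597 0.008] w 0.0257 q6 1.034
```

View pics/l4.png

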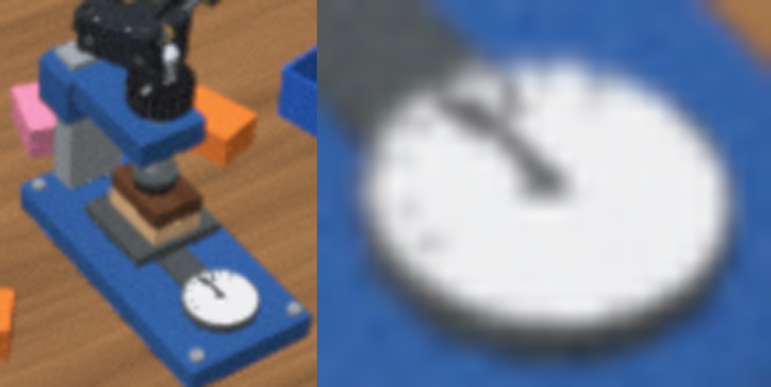

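```bash
python3 - <<'E'
from h import *
px=lambda X,Y:(364+(X-317+.5)/16.83-.5,228+(Y+.5)/16.83-.5)
c=plane("scene",px(547,182),.043)
for n,p in dict(zero=(425,240),zmark=(430,242),m1a=(475,132),m1b=(443,102),m2a=(517,108),m2b=(507,85),m3=(545,75),m4=(597,82),tip=(440,100)).items():
    v=plane("scene",px(*p),.043)-c; t=(.035-np.pi/2-np.arctan2(v[1],v[0])+1)%(2*np.pi)-1; print(n,np.linalg.norm(v).round(4),round(t,3),round(t/.08,2))
# dark profile at rim in the initial (no-load) images
for n,f,C in(("scene","scene0.npz",[.654,.1015,.043]),("top","top0.npz",[.6589,.0964,.043])):
    g=cv2.cvtColor(np.load(f)['b'],cv2.COLOR_BGR2GRAY).astype(np.float32); C=np.array(C)
    for k0,k1 in((.019,.024),(.022,.028)):
        out=[]
        for N in range(-4,36):
            al=.035-np.pi/2-N*.08
            p=np.array([proj(n,C+k*np.array([np.cos(al),np.sin(al),0])) for k in np.linspace(k0,k1,6)],np.float32)
            out.append(int(cv2.remap(g,p[None,:,0],p[None,:,1],1).mean()))
        print(n,k0,dict(zip(range(-4,36),out)))
E
```

```text
zero 0.0275 -0.014 -0.17
zmark 0.027 -0.046 -0.58
m1a 0.0176 1.362 17.03
m1b 0.0269 1.418 17.73
m2a 0.0194 1.918 23.97
m2b 0.0255 1.913 23.91
m3 0.0277 2.191 27.39
m4 0.0282 2.536 31.7
tip 0.0276 1.416 17.7
scene 0.019 {-4: 235, -3: 228, -2: 210, -1: 183, 0: 170, 1: 184, 2: 209, 3: 225, 4: 230, 5: 234, 6: 236, 7: 237, 8: 237, 9: 236, 10: 235, 11: 235, 12: 235, 13: 232, 14: 225, 15: 216, 16: 201, 17: 188, 18: 191, 19: 209, 20: 223, 21: 226, 22: 216, 23: 192, 24: 182, 25: 202, 26: 217, 27: 225, 28: 230, 29: 234, 30: 232, 31: 228, 32: 223, 33: 224, 34: 230, 35: 234}
scene 0.022 {-4: 235, -3: 231, -2: 214, -1: 191, 0: 179, 1: 190, 2: 210, 3: 219, 4: 222, 5: 229, 6: 233, 7: 235, 8: 233, 9: 227, 10: 225, 11: 227, 12: 228, 13: 220, 14: 211, 15: 207, 16: 197, 17: 176, 18: 175, 19: 199, 20: 219, 21: 220, 22: 210, 23: 186, 24: 168, 25: 188, 26: 206, 27: 206, 28: 215, 29: 224, 30: 221, 31: 211, 32: 205, 33: 212, 34: 221, 35: 226}
top 0.019 {-4: 246, -3: 240, -2: 211, -1: 189, 0: 186, 1: 203, 2: 237, 3: 246, 4: 245, 5: 241, 6: 243, 7: 245, 8: 245, 9: 246, 10: 245, 11: 246, 12: 246, 13: 246, 14: 246, 15: 245, 16: 236, 17: 218, 18: 223, 19: 233, 20: 241, 21: 245, 22: 243, 23: 212, 24: 175, 25: 201, 26: 236, 27: 243, 28: 245, 29: 246, 30: 245, 31: 243, 32: 244, 33: 246, 34: 246, 35: 246}
top 0.022 {-4: 245, -3: 245, -2: 230, -1: 215, 0: 200, 1: 211, 2: 243, 3: 245, 4: 236, 5: 226, 6: 240, 7: 245, 8: 245, 9: 244, 10: 243, 11: 245, 12: 245, 13: 245, 14: 243, 15: 241, 16: 239, 17: 212, 18: 209, 19: 240, 20: 244, 21: 245, 22: 244, 23: 209, 24: 189, 25: 222, 26: 241, 27: 240, 28: 243, 29: 245, 30: 244, 31: 240, 32: 237, 33: 244, 34: 245, 35: 245}
```

The marks measure at about 17.5 N and 24 N. The tip visually merges with the first mark, so I'll read the pointer again after subtracting the no-load image.

```bash
cat >> h.py <<'E'
def dial2(n="scene"):
    a,_=grab(n); f=lambda b:cv2.cvtColor(b,cv2.COLOR_BGR2GRAY).astype(np.float32)
    g=np.clip(f(np.load(n+"0.npz")['b'])-f(a),0,None); yaw=.035
    C={"scene":np.array([.654,.1015,.043]),"top":np.array([.6589,.0964,.043])}[n]
    th=np.arange(.9,2.6,.02)
    for k0,k1 in((.008,.014),(.014,.02),(.02,.026)):
        w=[]
        for t in th:
            al=yaw-np.pi/2-t
            p=np.array([proj(n,C+k*np.array([np.cos(al),np.sin(al),0])) for k in np.linspace(k0,k1,6)],np.float32)
            w.append(cv2.remap(g,p[None,:,0],p[None,:,1],1).mean())
        w=np.array(w); i=w.argmax(); ww=np.clip(w-.3*w.max(),0,None); print(n,k0,"peak",(th[i]/.08).round(2),"cent",((ww*th).sum()/ww.sum()/.08).round(2),w.max().round())
    m=g.copy(); u,v=proj(n,C); yy,xx=np.mgrid[:400,:640]; m[(np.hypot(xx-u,yy-v)>11)|(m<25)]=0
    ys,xs=np.nonzero(m); ln=cv2.fitLine(np.c_[xs,ys].astype(np.float32),cv2.DIST_L2,0,.01,.01).ravel()
    d=ln[:2]; p1=plane(n,ln[2:]-6*d*np.sign(d[1]) if n=="scene" else ln[2:]+6*d*np.sign(d[1]),.043); p0=plane(n,ln[2:],.043); vv=p1-p0
    print(n,"line N",round(((yaw-np.pi/2-np.arctan2(vv[1],vv[0])+1)%(2*np.pi)-1)/.08,2),len(xs))
E
python3 -c "
from h import *
dial2();dial2('top')"
```

```text
scene 0.008 peak 20.25 cent 20.26 86.0
scene 0.014 peak 19.75 cent 19.94 88.0
scene 0.02 peak 19.5 cent 19.68 77.0
scene line N 19.62 16
top 0.008 peak 11.25 cent 21.59 95.0
top 0.014 peak 11.5 cent 20.38 128.0
top 0.02 peak 14.0 cent 20.02 128.0
top line N 1.92 341
```

The load is between the marks at about 19.7–20 N. A nudge of roughly 1 N centres it, then I release, rise clear and re-check with both cameras.

Request:
drive_tool(
  steps=[
    [0,0,0,0.015,0.85],
    [0,0,0,0.028,0.85],
    [0,0,0,0.028,0.85],
    [0,0,0,0.028,0.85],
    [0,0,0,0.028,0.7],
    [0,0,0,0.028,0.5],
    [0,0,0,0.028,0.3],
    [0,0,0,0.028,0],
    [0,0,0,0.028,0],
    [0,0,0,0.028,0],
    [0,0,0,0.028,0],
  ],
)

```text
time: 12.5
tcp_pos: [0.5538, 0.0946, 0.2343]
tcp_rot: [0.59, 0.39, 0.59, -0.389]
contact_force: [-0.8, -1.2, -0.1]
grip_width: 0.0646
```

```bash
python3 -c "
from h import *
dial2();st()"
```

```text
scene 0.008 peak 21.25 cent 21.41 58.0
scene 0.014 peak 20.75 cent 20.65 67.0
scene 0.02 peak 20.75 cent 20.58 71.0
scene line N 19.82 14
t 12.55 tcp [0.5538 0.0946 0.2343] F [0.4  0.01 0.12] T [-0.024  0.021 -0.016] w 0.0684 q6 1.125
```

Opening is now 68 mm and there is no contact force. Rising 100 mm, then tilting the view clear of the top camera by moving sideways.

Request:
drive_tool(
  steps=[
    [0,0,0,0,0],
    [-0.1,0,0,0,0],
    [-0.25,0,0,0,0],
    [-0.4,0,0,0,0],
    [-0.5,0,0,0,0],
    [-0.5,0.3,-0.3,0,0],
    [-0.5,0.6,-0.6,0,0],
    [-0.5,0.6,-0.6,0,0],
    [-0.5,0.6,-0.6,0,0],
    [-0.5,0.6,-0.6,0,0],
    [-0.5,0.6,-0.6,0,0],
  ],
)

```text
time: 13.47
tcp_pos: [0.633, 0.2975, 0.3568]
tcp_rot: [0.59, 0.388, 0.592, -0.388]
contact_force: [-0.7, 0.5, -0.6]
grip_width: 0.0883
```

```bash
python3 -c "
from h import *
dial2();dial2('top');st();look('pics/l5.png');grab('top','pics/top5.png')"
```

```text
scene 0.008 peak 21.25 cent 21.43 59.0
scene 0.014 peak 20.75 cent 20.66 67.0
scene 0.02 peak 20.75 cent 20.56 71.0
scene line N 18.86 13
top 0.008 peak 21.0 cent 20.99 94.0
top 0.014 peak 20.75 cent 20.7 99.0
top 0.02 peak 20.5 cent 20.53 65.0
top line N 18.83 8
t 13.57 tcp [0.6325 0.2933 0.3577] F [-0.2   0.01  0.2 ] T [0.024 0.048 0.008] w 0.088 q6 1.429
```

View pics/l5.png

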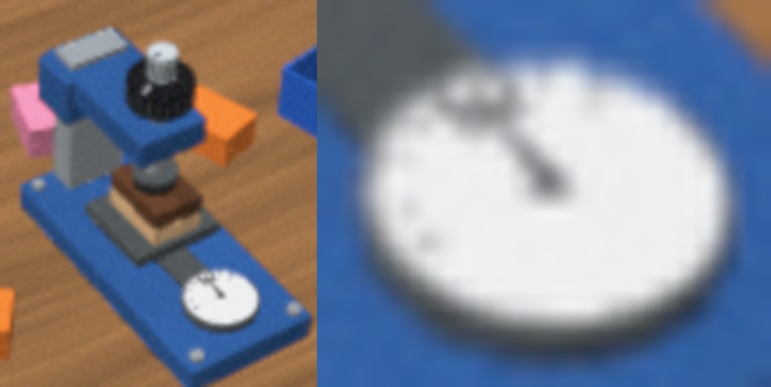

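View pics/top5.png

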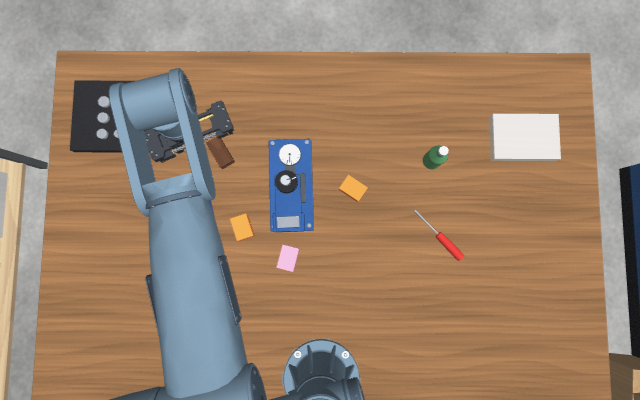

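Both cameras put the pointer at about 20.7 N, visibly between the long marks. The gripper is clear at z = 0.36 m and nothing has been disturbed.

```bash
python3 -c "
from h import *
print(r.hand_in())"
```

```text
the job is handed in; nothing more can be done
None
```

The job is handed in; it reports no verdict, so these results are my own readings.

- **Coarse knob:** I turned it clockwise about 1.13 rad until the pointer stirred to about 6.5 N. The fine knob was still untouched, and the load stayed the same after I let go.
- **Fine knob:** I turned it about 1.3 rad in steps. The last reading was about 20.7 N in both cameras, with the pointer visibly between the long marks.
- **Letting go:** the press is released, contact force reads about zero, and the gripper is roughly 0.36 m above the bench, off to the side. The glue bottle, screwdriver and offcut look unmoved in the top view. The arm hid the bin there, so I did not check it at the end, but nothing I did came near it.
- **Checks that disagreed:** a line fit to the pointer gave 18.8–19.8 N. It used only 8–14 pixels, so I set it aside, though it would still fall within the marks. The first long mark measured about 17.5 N in my scale instead of 18, so expect roughly 0.5 N of reading error.

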